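# Uncover the gas valves and push the marked one shut

## Robot

A 7-joint arm with a two-finger parallel gripper is mounted at the origin on the work surface. World frame = base frame: x ahead of the robot, y to its left, z up, the work surface at z = 0. Lengths are in mm, angles in rad, forces in N, time in s.
With the tool pointing down it reaches from about 400 to 900 mm from the base axis. Payload 5.6 kg.
Tool frame: the origin (TCP) lies midway between the tips of the shut fingers; the grasp point (between the pads) lies 19 mm behind it; x points along the fingers, y is the direction in which the jaws open and shut, and the axes are right-handed (so a half turn about x gives the same grasp; the last joint's range is limited). The gripper opens to 92 mm and grips with 3 to 60 N. Pads are 20 mm wide; open, the fingers measure 128 mm over their backs; the gripper's body (75 mm by 189 mm) begins 69 mm behind the grasp point.
Start: joints at [1.101, 0.468, -0.012, 1.603, 0.006, 1.071, -0.056], TCP at [269.035, -591.717, 214.592] pointing down, gripper open.
Joint ranges: [-2.53, 2.53], [-0.31, 2.02], [-1.57, 1.55], [0.28, 2.44], [-1.29, 4.43], [0.15, 1.84], [-2.92, 2.92]. Speed limits (rad/s): [2.57, 2.57, 3.14, 3.14, 3.14, 3.14, 3.14].

## Interface

Orientations are given as a rotation vector (axis times angle).
In Python, from cell import robot, grip, kin, viewer gives the robot as it stands. Calls block until the motion is done:
- robot.movep(position, orientation): joint-space move of the TCP to a pose.
- robot.servo_line(position, feed=150, rotation=None): straight line of the TCP; rotation=None keeps the orientation; feed is the mean speed in mm/s.
- robot.goto_joints(angles): joint-space move.
- grip(opening, newtons=None): opening from 0.0 (shut) to 1.0 (fully open); newtons is the grip in N (None keeps the last); returns when the fingers have stopped.
- robot.hold(seconds).
- kin.ik(position, orientation): joint angles nearest the present ones, or None.
- robot.observe(): the state.
- viewer.read_camera(name): name is "scene" or "top"; returns the picture (384x512x3 uint8, red, green, blue); there is no depth.
- viewer.camera_info(name): a dict with "camera_matrix" (3x3 intrinsics, pixels), "k1" (the pictures are not rectified: a ray, as slopes to the right and down, at radius r is drawn at 1 + k1 r^2 times it, then the intrinsics apply), "R" (3x3) and "t" (3): a world point X has camera coordinates R X + t. Camera axes: x right, y down, z forward; pixel columns grow to the right and rows downward; lengths in mm; the calibration is good to about 2 mm. A picture is of the moment at which its call begins. camera_info takes no time and is no camera call.
A pose or a line that the arm cannot do raises robot.IKError and nothing moves.
- robot.job_done(): hands the job in, once; it reports no verdict.
Trained networks look in the newest picture that a camera, given by its name, has taken for a name from the list of things; names that differ only in an ending like _2 or _b are one class to them, and where a whole thing is asked for, a point or a joint stands for the part that bears it (a point fixed in the world has none). Each returns a list of dicts, best first, with "confidence" (0 to 1); they miss things now and then, are a little off and sometimes report something else, mostly with a low value. They report only what shows in the picture. A call takes as long as a camera call.
- viewer.silhouettes(name, camera): "mask" (384x512 bool, what is visible of it).
- viewer.pinpoint(name, camera): "at" ([x, y, z] in mm, in the coordinates of the camera as it stood for that picture, good to about 4 mm: a listed point, or the origin of a listed thing).
The state is a dict: "t": time; "joints": joint angles; "joint_velocities": joint speeds; "joint_torque": joint torques, N m; "tcp_pos": TCP position; "tcp_rot": TCP orientation; "contact_force": force on the tool from outside, world axes, zero at the start; "wrist_torque": the same for the moment, N m; "grip_width": opening from 0.0 (shut) to 1.0 (fully open).
Only numpy, scipy, OpenCV 4.12 (cv2) and the standard library are available. Lean on these libraries where they do the work, as an engineer would, in place of code of your own. Each camera call takes 0.05 s, during which the arm holds its last target. There are 200 camera calls.

## Task

On the gas valve box, push the cover along its track, without lifting it, all the way to the other end so that the two valve handles lie open. Then push the marked handle, the one with the round disc on its end, fully shut: a quarter turn clockwise from above, until it stops. Do not turn the plain handle, and leave everything else on the bench where it is.

Things in the scene. Friction and masses are not known exactly. Their poses are not given: they have to be found in the camera images.
- valve_box: Grey open box, fixed, 192 (x) x 492 (y) x 77 high, walls 8 thick (all in mm). Origin: centre of its underside; x points away from the robot, y along the box (turned up to 9 degrees), z up. Ledges along the long walls, tops at 66, carry the cover; the recess is 476 long in y. One half in y holds the valve tray, the other the low filter tray; which is which changes.
- valve_tray: 150 x 222 mm tray in one half of the box, 117 from the box's centre in its +y or -y, parallel to it; origin at its underside's centre. Hidden by the cover at first. It carries two quarter-turn valves, pivots 85 apart in y at 35 beyond its centre in x, in either order. Valve bodies and pipes under the handles reach 36 above the bench.
- cover: Loose white cover on the ledges over the valve tray: sheet 170 (x) x 230 (y) x 5 mm, with a hump in its middle, 100 (x) x 96 (y), 18 high, with upright sides to push on. 0.25 to 0.5 kg, 3 play in x. Origin: centre of the sheet's underside, 66 above the bench (sheet top 71, hump top 89). Against the far end wall of the box its centre is about 240 from the tray's.
- marked_handle (a joint): Turn of the marked handle, rad: 0 = open, pointing to the box's -x (to the robot); 1.571 = shut, pointing to the box's +y, at a hard stop. It grows clockwise from above. Starts at 0 to 0.35, stays where it is left; about 2.5 N at its end turns it.
- marked_pivot (a point): On the marked handle's pivot, 46 mm above the bench. The handle is a black bar 14 wide, from 40 to 52 above the bench, turning level about the upright pivot; it ends in a round disc 26 in diameter, from 40 to 56 above the bench, which marks it.
- marked_end (a point): Axis of the marked handle's end disc, 47 mm from the pivot, 46 above the bench.
- plain_pivot (a point): On the plain handle's pivot, 46 mm above the bench: the same black bar, 14 wide and 60 long, with a square end and no disc. It points to the box's -x (turned up to 0.1 rad towards +y) and must stay so.
- plain_end (a point): Point on the plain handle, 47 mm from its pivot.
- amber_bottle: Bystander, loose: amber glass bottle with a cap, 80 diameter, 190 high (mm); leave it alone. Origin at the centre of its underside.
- clear_bottle: Bystander, loose: clear bottle with a cap, 68 diameter, 150 high (mm); leave it alone. Origin at the centre of its underside.
- beaker: Bystander, loose: glass beaker, 64 diameter, 80 high (mm); leave it alone. Origin at the centre of its underside.
- jar: Bystander, loose: small capped amber jar, 44 diameter, 50 high (mm); leave it alone. Origin at the centre of its underside.
- wrench: Bystander, loose: 150 long wrench lying flat on the bench (mm); leave it alone. Origin at the centre of its underside.
- vial_rack: Bystander, loose: grey rack block, 60 x 160 x 30 high (mm); leave it alone. Origin at the centre of its underside.
- fitting: Bystander, loose: upright brass fitting, 28 diameter, 35 high (mm); leave it alone. Origin at the centre of its underside.

How it is judged:
By the outcome, as a careful person would: the job done as asked, in the order asked, and still so for the second after the job is handed in, with the robot touching nothing.
It also fails if it takes over 51 s, if anything falls off the work surface, if the arm or the gripper's body presses on something with over 40 N, if the wrist force passes 120 N, or if a joint passes its speed limit or range.

## Working session

There is one attempt and no reset: what is moved stays moved. The work goes in short steps, each a Python script; the robot and the scene stay as the last script left them, time stands still between calls to the robot, and variables do not carry over. Pictures are saved under pics/ and viewed, about 8 in all and at most 12, crops included, and the job is handed in when it is done.

```bash
ls; mkdir -p pics; cat > h.py <<'E'
import numpy as np, cv2
from cell import robot, grip, kin, viewer
def pic(cam,fn):
    im=viewer.read_camera(cam); cv2.imwrite('pics/'+fn,im[:,:,::-1]); return im
def world(p,cam):
    c=viewer.camera_info(cam); return np.array(c['R']).T@(np.array(p)-np.array(c['t']))
def ray(px,cam,z):
    c=viewer.camera_info(cam);K=np.array(c['camera_matrix']);k=c['k1']
    u=cv2.undistortPoints(np.array([[px]],float),K,np.array([k,0,0,0.]))[0,0]
    R=np.array(c['R']);o=-R.T@np.array(c['t']);d=R.T@np.array([u[0],u[1],1]);return o+d*(z-o[2])/d[2]
def pin(n,cam):
    return [(round(d['confidence'],2),world(d['at'],cam).round(1).tolist()) for d in viewer.pinpoint(n,cam)[:2]]
E
python3 - <<'E'
from h import *
for c in('scene','top'):
    pic(c,c+'0.png')
    for n in 'valve_box cover valve_tray amber_bottle clear_bottle beaker jar wrench vial_rack fitting'.split(): print(c,n,pin(n,c))
print(robot.observe())
a,b=cv2.imread('pics/scene0.png'),cv2.imread('pics/top0.png')
cv2.imwrite('pics/v1.png',cv2.resize(b,(800,600)))
cv2.imwrite('pics/v2.png',a)
E
```

```text
pics
scene valve_box [(0.74, [584.7, -39.3, -0.3])]
scene cover [(0.97, [592.1, -151.2, 69.4])]
scene valve_tray [(0.61, [718.6, 87.9, 0.5])]
scene amber_bottle [(0.68, [520.0, 282.0, 0.3])]
scene clear_bottle [(0.91, [635.7, -357.8, 1.3])]
scene beaker [(0.82, [399.6, 138.2, -1.4])]
scene jar [(0.55, [463.6, -244.1, -1.3])]
scene wrench [(0.53, [435.2, -54.2, 2.8])]
scene vial_rack [(0.58, [719.5, 90.5, 2.1])]
scene fitting [(0.6, [401.6, 135.6, -1.9]), (0.54, [744.1, -121.6, 5.0])]
top valve_box [(0.8, [584.7, -35.7, -3.8])]
top cover [(0.78, [601.4, -154.0, 67.1]), (0.69, [435.1, -53.0, 5.2])]
top valve_tray []
top amber_bottle [(0.69, [522.8, 278.1, -1.8])]
top clear_bottle [(0.73, [641.5, -354.9, -1.4])]
top beaker [(0.79, [407.3, 134.8, -3.1])]
top jar [(0.82, [468.3, -246.6, -4.2])]
top wrench [(0.77, [434.5, -52.7, 0.3])]
top vial_rack [(0.91, [721.5, 86.7, 1.0])]
top fitting [(0.63, [743.3, -117.5, 0.2]), (0.57, [582.9, -38.7, -3.1])]
{'t': 1.1, 'joints': array([ 1.10096716,  0.46749343, -0.01158652,  1.60270902,  0.00597678,
        1.07140863, -0.05629759]), 'joint_velocities': array([-2.29836662e-04, -4.78940916e-05,  7.06850290e-04, -8.30053276e-04,
       -1.33426337e-03,  7.01955581e-04,  6.09715841e-04]), 'joint_torque': array([ 1.55529290e-05, -5.20440102e+01, -1.25735218e-02, -2.44057918e+01,
       -5.66583057e-02,  1.13411603e-02, -1.31897326e-05]), 'tcp_pos': array([ 269.04963378, -591.70249979,  214.59287066]), 'tcp_rot': array([ 1.98569005,  0.43021455, -1.98573139]), 'contact_force': array([-0.26288001, -0.35428303,  0.05151719]), 'wrist_torque': array([ 0.02933062,  0.00941529, -0.04333486]), 'grip_width': 1.0027461158033353}
```

View pics/v1.png

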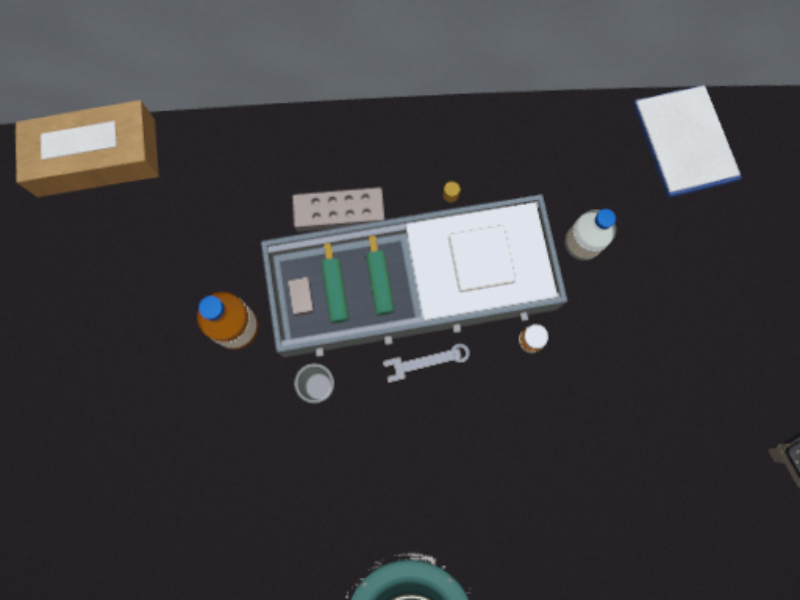

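View pics/v2.png

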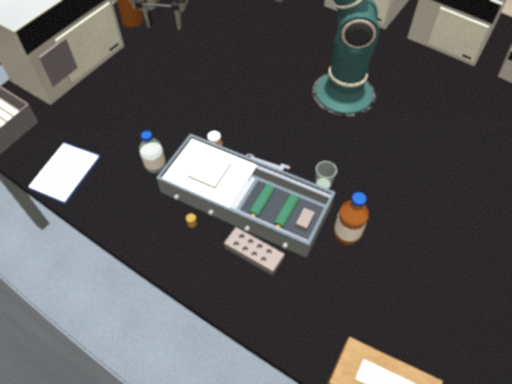

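The top view shows the cover over the −y half, with the hump centred near (482,258) in the 800x600 image. The filter tray is open on the +y side, and the box's −y end sits further from the robot, so its yaw is a few degrees positive. Next I'll fit the cover and box.

```bash
cat >> h.py <<'E'
def rect(mask,cam,z):
    m=mask.astype(np.uint8); cs,_=cv2.findContours(m,0,cv2.CHAIN_APPROX_NONE); c=max(cs,key=cv2.contourArea)
    P=np.array([ray(p[0].astype(float),cam,z)[:2] for p in c],np.float32); return cv2.minAreaRect(P)
from scipy.spatial.transform import Rotation as Ro
def rot(yaw,s=1):
    y=s*np.array([np.cos(yaw),np.sin(yaw),0]); x=np.array([0,0,-1.]); return Ro.from_matrix(np.c_[x,y,np.cross(x,y)]).as_rotvec()
E
python3 - <<'E'
from h import *
for c in('scene','top'):
    viewer.read_camera(c)
    for n,z in(('cover',71),('valve_box',77)):
        for d in viewer.silhouettes(n,c)[:1]: print(c,n,d['confidence'],rect(d['mask'],c,z))
    print(pin('cover',c),pin('valve_box',c))
# box top corners picked in v1
for p in [(264,242),(542,197),(564,300),(280,348)]: print(ray(((p[0]+.5)/1.5625-.5,(p[1]+.5)/1.5625-.5),'top',77).round())
for s in(1,-1):print(kin.ik([590,-220,130],rot(.1,s)), kin.ik([590,30,76],rot(.1,s)))
E
```

```text
scene cover 0.96 ((598.0316162109375, -153.81326293945312), (174.6894989013672, 230.31541442871094), 6.75239896774292)
scene valve_box 0.56 ((602.2642822265625, -30.660614013671875), (234.470703125, 503.4369201660156), 6.779751300811768)
[(0.81, [594.7, -153.3, 72.2])] [(0.7, [587.7, -34.8, 1.3])]
top cover 0.78 ((597.7218017578125, -154.00563049316406), (171.76390075683594, 232.80873107910156), 6.880837440490723)
top valve_box 0.62 ((576.4364013671875, -39.139404296875), (211.71128845214844, 493.0228576660156), 6.920241832733154)
[(0.71, [604.0, -152.8, 68.3])] [(0.81, [584.0, -35.6, -4.1])]
[649. 213.  77.]
[ 703. -270.   77.]
[ 520. -288.   77.]
[465. 190.  77.]
[ 0.59408159  0.56681868 -0.39686065  1.70291111  0.26294747  0.92475169
  0.19358345] [ 0.34228123  0.6347812  -0.60101793  1.82045607  0.47045846  0.83272106
 -0.39184346]
[ 0.14201776  0.52783885  0.21833037  1.73614583 -0.14053157  0.89284438
 -2.6217069 ] [-0.95414166  1.03789802  1.33569395  1.90415772 -1.11137176  1.20698858
 -2.2419908 ]
```

```bash
cat >> h.py <<'E'
YAW=np.radians(6.83); EX=np.array([np.cos(YAW),np.sin(YAW),0]); EY=np.array([-np.sin(YAW),np.cos(YAW),0])
BOX=np.array([584.3,-36.9,0]); 
def B(x,y,z): return BOX+EX*x+EY*y+[0,0,z]
E
python3 - <<'E'
from h import *
r=rot(YAW,1)
o=robot.observe(); p=np.array(o['tcp_pos']); p[2]=290
robot.servo_line(p,feed=250)
robot.movep(B(0,-197,260),r)
grip(0.6)
robot.servo_line(B(0,-197,78),feed=150)
print(robot.observe()['tcp_pos'],robot.observe()['contact_force'],robot.observe()['t'])
f0=np.array(robot.observe()['contact_force'])
robot.servo_line(B(0,-165,78),feed=50)
o=robot.observe();print((np.array(o['contact_force'])-f0).round(1),o['t'])
robot.servo_line(B(0,55,78),feed=80)
y=55
while y<80:
    o=robot.observe();f=(np.array(o['contact_force'])-f0)
    print(y,((np.array(o['tcp_pos'])-BOX)@EY).round(1),f.round(1))
    if abs(f@EY)>14: break
    y+=2; robot.servo_line(B(0,y,78),feed=20)
print(robot.observe()['t'])
im=pic('top','p1.png'); cv2.imwrite('pics/p1c.png',cv2.resize(im[100:250,150:380,::-1],(800,522)))
E
```

```text
[ 608.49624669 -232.6388185    79.07781426] [-0.84712776 -0.8591054   1.01401133] 5.9083
[ 0.9  0.5 -1. ] 6.7
55 54.7 [ 1.9 -0.8 -0.9]
57 57.3 [ 1.3 -1.5 -0.8]
59 59.4 [ 1.2 -0.2 -1.6]
61 61.4 [ 0.7  0.4 -1.3]
63 63.3 [ 1.1 -0.8 -1.4]
65 63.8 [ 2.9 -4.9 -1.9]
67 63.9 [ 2.3 -7.2 -1.8]
69 64.0 [  2.8 -11.3  -0.8]
71 64.0 [  3.5 -14.    0.5]
11.6
```

View pics/p1c.png

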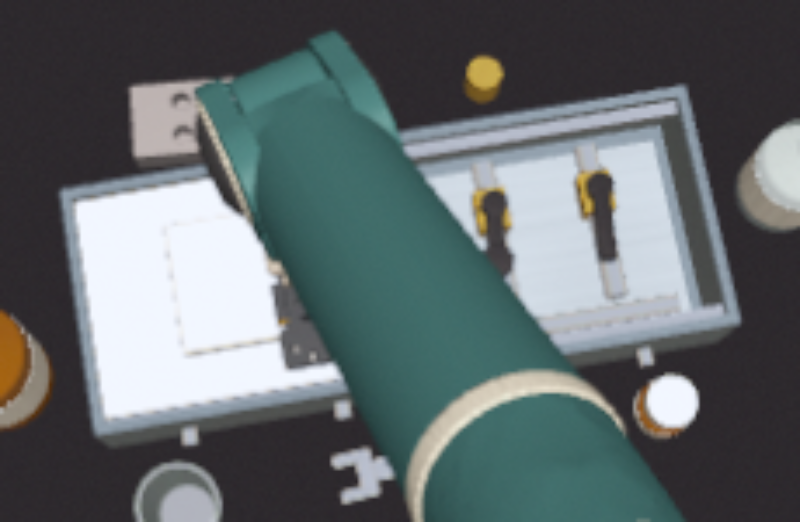

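The cover is against the +y end wall: the tool stopped at 64 and the force rose. The disc handle is the left (+y) one, with its disc near (497,262) in the crop. I'll retreat and measure it.

```bash
python3 - <<'E'
from h import *
robot.servo_line(B(0,45,78),feed=60)
robot.servo_line(B(0,30,230),feed=200)
robot.movep(B(-60,-300,260),rot(YAW,1)); grip(0.0)
for c in('top','scene'):
    im=pic(c,'q_%s.png'%c)
    for n in 'marked_pivot marked_end plain_pivot plain_end cover valve_tray'.split():
        print(c,n,[(a,((np.array(p)-BOX)@np.c_[EX,EY,[0,0,1]]).round(1)) for a,p in pin(n,c)])
im=cv2.imread('pics/q_top.png'); cv2.imwrite('pics/q1.png',cv2.resize(im[100:250,150:380],(800,522),interpolation=cv2.INTER_CUBIC))
print(robot.observe()['t'])
E
```

```text
top marked_pivot [(0.64, array([ 38.7, -85.7,  46.7]))]
top marked_end [(0.51, array([-11.7, -77.2,  47.1]))]
top plain_pivot [(0.58, array([ 36. , -88.4,  46.7])), (0.54, array([  31.3, -167.2,   41. ]))]
top plain_end [(0.68, array([  -5.5, -163.4,   45.1])), (0.51, array([  18.3, -325. ,   -3. ]))]
top cover [(0.96, array([  6.8, 123.3,  67. ]))]
top valve_tray [(0.55, array([   0.7, -116.2,    5. ]))]
scene marked_pivot [(0.42, array([ 30.5, -81.6,  47.5]))]
scene marked_end [(0.62, array([-14.8, -75.6,  47.7]))]
scene plain_pivot [(0.52, array([  36.1, -163.8,   41.1]))]
scene plain_end [(0.57, array([ -12. , -162.6,   45.5])), (0.51, array([-25.8, 323.4,   1.1]))]
scene cover [(0.74, array([ -3.1, 127.7,  72.2]))]
scene valve_tray [(0.8, array([   0.5, -120.1,    5.8]))]
16.0167
```

View pics/q1.png

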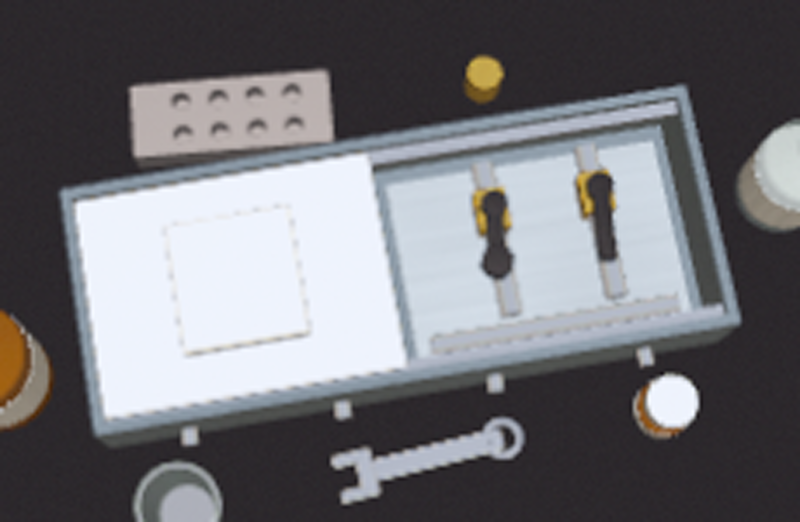

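```bash
python3 - <<'E'
from h import *
def f(x,y,z): return ((ray(((x+.5)*230/800-.5+150,(y+.5)*150/522-.5+100),'top',z)-BOX)@np.c_[EX,EY,[0,0,1]]).round(1)
for n,x,y,z in[('mpiv',495,203,52),('disc',497,262,56),('ppiv',600,187,52),('pend',607,258,52),('cov',166,230,89),('covr',292,205,89),('covedge R',405,367,71),('covedge Rt',372,155,71),('wall',685,88,77),('wall',738,322,77),('wallL',62,190,77),('wallL',97,432,77)]: print(n,f(x,y,z))
r=rot(YAW,1)
for b in [(-15,-112,43),(-5,-112,43),(-15,-35,43),(20,-40,43)]: print(kin.ik(B(*b),r).round(2))
E
```

```text
mpiv [ 34.  -84.6  52. ]
disc [-13.5 -76.4  56. ]
ppiv [  32.6 -168.3   52. ]
pend [ -24.3 -161.7   52. ]
cov [ 46.8 168.6  89. ]
covr [49.4 71.9 89. ]
covedge R [-84.2   9.2  71. ]
covedge Rt [83.2  4.2 71. ]
wall [  93.3 -245.5   77. ]
wall [ -95.3 -244.3   77. ]
wallL [ 95.6 243.7  77. ]
wallL [-93.8 243.3  77. ]
[ 0.45  0.64 -0.33  1.82  0.29  0.73  0.07]
[ 0.44  0.65 -0.33  1.79  0.29  0.75  0.07]
[ 0.34  0.61 -0.35  1.88  0.31  0.71 -0.07]
[ 0.32  0.66 -0.35  1.79  0.31  0.75 -0.06]
```

```bash
cat > push.py <<'E'
from h import *
PIV=np.array([34.5,-84.0])
def pose(th,d,z=43.5,r=44):
    u=np.array([-np.cos(th),np.sin(th)]);n=-np.array([np.sin(th),np.cos(th)])
    q=PIV+r*u+d*n; return B(q[0],q[1],z),rot(YAW-th)
E
python3 - <<'E'
from push import *
for th in(.15,.8,1.57): print(kin.ik(*pose(th,23)).round(2))
robot.movep(*pose(.15,37,z=130))
p,r=pose(.15,37); robot.servo_line(p,feed=100)
f0=np.array(robot.observe()['contact_force']); print(robot.observe()['tcp_pos'],p,f0.round(1))
p,r=pose(.15,25); robot.servo_line(p,feed=60,rotation=r)
th=.15
for th in np.r_[np.linspace(.28,1.5,11),np.arange(1.54,1.75,.035)]:
    p,r=pose(th,23); robot.servo_line(p,feed=60 if th<1.45 else 25,rotation=r)
    o=robot.observe(); f=np.array(o['contact_force'])-f0
    n=EX*-np.sin(th)-EY*np.cos(th)
    print(round(th,2),f.round(1),'reaction',(f@n).round(1))
    if np.linalg.norm(f)>14: break
robot.hold(.2)
d=23
p,_=pose(th,45); robot.servo_line(p,feed=80)
p,_=pose(th,45,z=200); robot.servo_line(p,feed=200)
robot.movep(B(-60,-300,260),rot(YAW,1))
for c in('top','scene'):
    im=pic(c,'r_%s.png'%c)
    for n in 'marked_pivot marked_end plain_pivot plain_end cover'.split():
        print(c,n,[(a,((np.array(p)-BOX)@np.c_[EX,EY,[0,0,1]]).round(1)) for a,p in pin(n,c)[:1]])
im=cv2.imread('pics/r_top.png'); cv2.imwrite('pics/r1.png',cv2.resize(im[100:250,150:380],(800,522),interpolation=cv2.INTER_CUBIC))
print(robot.observe()['t'])
E
```

```text
[ 0.41  0.63 -0.31  1.82  0.28  0.73 -0.08]
[ 0.28  0.6  -0.21  1.85  0.18  0.7  -0.71]
[ 0.12  0.61 -0.07  1.82  0.06  0.71 -1.43]
[ 584.02794075 -151.84718776   44.10343761] [ 583.42643328 -151.82874611   43.5       ] [-0.3 -0.3  0.4]
0.28 [ 0.3  0.2 -0.6] reaction -0.2
0.4 [ 0.4 -0.6 -0.3] reaction 0.4
0.52 [ 0.6 -1.5 -0.8] reaction 1.2
0.65 [ 1.3 -0.8 -0.2] reaction 0.1
0.77 [ 1.  -0.1  0.2] reaction -0.5
0.89 [ 0.7  0.3 -1.2] reaction -0.7
1.01 [-0.2  0.1 -0.3] reaction 0.1
1.13 [-0.6  0.2 -1.8] reaction 0.4
1.26 [-0.5  0.4  0.1] reaction 0.3
1.38 [ 0.2 -0.1 -1.3] reaction -0.1
1.5 [-0.4 -0.4 -1.5] reaction 0.5
1.54 [-1.7  0.5 -0.3] reaction 1.6
1.58 [-1.8  1.3  0.1] reaction 1.7
1.61 [-4.9 -0.4  1.3] reaction 4.9
1.64 [-7.4 -0.5  5.2] reaction 7.5
1.68 [-12.3  -0.7   7.1] reaction 12.3
top marked_pivot [(0.44, array([ 32.5, -87.3,  44.1]))]
top marked_end [(0.76, array([ 33.7, -38.2,  46.8]))]
top plain_pivot [(0.52, array([  31.5, -168.5,   42.3]))]
top plain_end [(0.51, array([  -8.1, -161.6,   46. ]))]
top cover [(0.8, array([  6.1, 123.2,  68.6]))]
scene marked_pivot [(0.59, array([ 34.6, -86.3,  47.9]))]
scene marked_end [(0.67, array([ 32.8, -37.9,  49.6]))]
scene plain_pivot [(0.63, array([  33.9, -164.5,   44.2]))]
scene plain_end [(0.7, array([ -13.3, -166.2,   47.1]))]
scene cover [(0.76, array([ -2.9, 123. ,  70.9]))]
26.6417
```

View pics/r1.png

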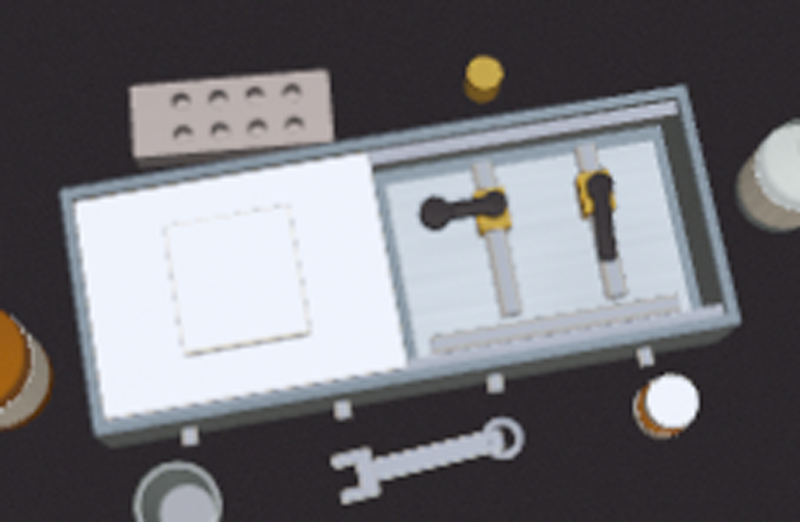

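The disc handle now lies along the box's +y, with its disc at (434,212) and pivot at (495,204) in the crop. The push ended against a stop, and the plain handle, cover and nearby objects look unmoved.

```bash
python3 -c "
from h import *
robot.job_done(); print(robot.observe()['t'])"
```

```text
the job is handed in; nothing more can be done
the job is handed in; nothing more can be done
```

The job is handed in: the cover is at the other end of the box and the marked handle is turned shut. The robot's clock read 26.6 s at my last check, just before handing in.

- **Cover:** I pushed it along its track by the side of its hump. It stopped at the far (+y) end wall with the push force rising to 14 N. Both cameras then put its centre about 123 mm from the box's centre, as expected.
- **Marked handle:** I pushed it clockwise until it stopped at about 1.6 rad, with the force rising to about 12 N. Both cameras show it along the box's +y, the disc within about 2 mm of level with its pivot in the box's x.
- **Plain handle and bystanders:** The plain handle and the objects in the close-up looked unmoved in the last picture. I did not measure the bystanders again. The amber and clear bottles were only partly in that view.

**Disagreements:**
- The valve pivots lay about 8 mm further toward −y than a symmetric tray would put them, so I used the measured positions.
- The two cameras differed by about 9 mm on the cover's x position, but the cover's edges in the picture fit the track.
- An upward force of about 7 N appeared at the end of the handle push. I did not look into it.

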